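# Screw jars back in order of height

### The arm

A 6-joint arm with a two-finger parallel gripper is mounted at the origin on the work surface. World frame = base frame: x ahead of the robot, y to its left, z up, the work surface at z = 0. Lengths are in mm, angles in rad, forces in N, time in s.
With the tool pointing down it reaches from about 275 to 725 mm from the base axis. Payload 5.6 kg.
Tool frame: the origin (TCP) lies at the very end of the fingers, on their centre line; the grasp point (between the pads) lies 19 mm behind it; z points along the fingers, y is the line along which they close (so a half turn about z gives the same grasp; the last joint's range is limited). The gripper opens to 85 mm and grips with 20 to 120 N. Pads are 22 mm wide; open, the fingers measure 114 mm over their backs; the gripper's body (76 mm by 85 mm) begins 54 mm behind the grasp point. The pads swing forward as they close: fully open they stand 13 mm farther back than shut.
Start: joints at [1.39, 0.255, 0.108, 0, -1.424, -0.285], TCP at [246.999, 491.411, 231.283] pointing down, gripper open.
Joint ranges: [-2.95, 2.95], [-1.21, 1.97], [-1.09, 1.5], [-2.87, 1.71], [-2.94, -0.07], [-3.05, 3.05]. Speed limits (rad/s): [2.57, 2.57, 3.14, 3.14, 3.14, 3.14].

### API

Orientations are given as a 3x3 rotation matrix whose columns are the frame's x, y, z axes.
In Python, from plant import sensors, grab_frame, camera_model, bot, spot_in, place_of gives the robot as it stands.
- The arm moves only by the tool servo_tool, never from a script. Its argument "motion" is a list of rows, each a list of 5 numbers: the opening, from -1 (shut) to 1 (fully open), so that 0 is half open, then the shift along the tool's x, y, z in m, then the turn about the tool's z in rad. In form: [[hand, tx, ty, tz, roll], ...]. A call has 1 to 12 rows; each row shifts and turns the commanded pose from where the row before left it, along the tool's axes as they then stand; what a row does not reach is not made up. A row lasts 1/10 s, in which the tool goes at most 50 mm and 8.59 degrees, less where a joint would pass 70% of its speed; a pose out of reach is approached as far as the arm can. A call is refused whole if a number of a shift passes 0.05 or a number of a turn 0.15, either way. A call with a gripper value outside its range is refused whole. The fingers move at their own pace and stop on an object; "force" is the grip in N (left out, the last holds). Time passes only in rows, so rows that do not move let the fingers close. It gives the time, the measured TCP pose, the force, the opening and the grip force at its end, in the units of the state.
- sensors.get_state(): the state, without advancing time (a new reading comes with each control period).
- grab_frame(name): name is "side" or "top"; returns the picture (400x640x3 uint8, red, green, blue); there is no depth.
- camera_model(name): a dict with "intrinsics" (3x3 intrinsics, pixels), "D" ([k1, k2, p1, p2, k3] as OpenCV has them; the pictures are not rectified), "origin" and "attitude" of the camera in the world. Camera axes: x right, y down, z forward; pixel columns grow to the right and rows downward; lengths in mm; the calibration is good to about 2 mm. A picture is of the moment at which its call begins. camera_model takes no time and is no camera call.
- bot.close_job(): hands the job in; it is judged then, once.
Trained networks look in the newest picture that a camera, given by its name, has taken for a name from the list of things; names that differ only in an ending like _2 or _b are one class to them, and where a whole thing is asked for, a point or a joint stands for the part that bears it (a point fixed in the world has none). Each returns a list of dicts, best first, with "confidence" (0 to 1); they miss things now and then, are a little off and sometimes report something else, mostly with a low value. They report only what shows in the picture. A call takes as long as a camera call.
- spot_in(query, camera): "at" ([column, row] in pixels, amid what is visible of it).
- place_of(query, camera): "at" ([column, row] in pixels: a listed point, or the origin of a listed thing).
The state is a dict: "time_s": time; "joints": joint angles; "qvel": joint speeds; "joint_torque": joint torques, N m; "ee_pos": TCP position; "eef_rot": TCP orientation; "force": force on the tool from outside, world axes, zero at the start; "torque": the same for the moment, N m; "finger_gap": finger opening in mm; "grasp_force": force on a finger pad.
Only numpy, scipy, OpenCV 4.12 (cv2) and the standard library are available. Lean on these libraries where they do the work, as an engineer would, in place of code of your own. Each camera call takes 0.05 s, during which the arm holds its last target. There are 200 camera calls.

### The job

Line the four screw jars up in order of height on the row of cork pads, one jar standing upright and fully on each pad: the shortest on the pad nearest the work lamp, each next one taller, the tallest at the far end. Set them down gently rather than dropping them, never tip a jar over, and leave the lamp where it stands.

Things in the scene. Friction and masses are not known exactly. Their poses are not given: they have to be found in the camera images.
- blue_jar (a point): the shortest screw jar: upright round straight-sided jar, full of brass screws (the side has that colour), with a blue lid; 60 mm tall, 46 mm in diameter over its whole height (lid included, the lid is the top 14 mm), 200 g or so. The point is its centre, half-way up; z is up along the jar. It starts standing on the bench (height 0).
- red_jar (a point): the second shortest screw jar: upright round straight-sided jar, full of dark steel screws (the side has that colour), with a red lid; 80 mm tall, 46 mm in diameter over its whole height (lid included, the lid is the top 14 mm), 240 g or so. The point is its centre, half-way up; z is up along the jar. It starts standing on the bench (height 0).
- yellow_jar (a point): the second tallest screw jar: upright round straight-sided jar, full of copper-coloured screws (the side has that colour), with a yellow lid; 100 mm tall, 46 mm in diameter over its whole height (lid included, the lid is the top 14 mm), 280 g or so. The point is its centre, half-way up; z is up along the jar. It starts standing on the bench (height 0).
- green_jar (a point): the tallest screw jar: upright round straight-sided jar, full of bright steel screws (the side has that colour), with a green lid; 120 mm tall, 46 mm in diameter over its whole height (lid included, the lid is the top 14 mm), 320 g or so. The point is its centre, half-way up; z is up along the jar. It starts standing on the bench (height 0).
- pad_a: one of four identical round cork pads, 64 mm in diameter and 3 mm thick, fixed in a row on the white board about 90 mm apart; which letter is where in the row changes. Origin: centre of its underside, on the board's top face, so a jar on it stands 3 mm higher.
- pad_b: one of four identical round cork pads, 64 mm in diameter and 3 mm thick, fixed in a row on the white board about 90 mm apart; which letter is where in the row changes. Origin: centre of its underside, on the board's top face, so a jar on it stands 3 mm higher.
- pad_c: one of four identical round cork pads, 64 mm in diameter and 3 mm thick, fixed in a row on the white board about 90 mm apart; which letter is where in the row changes. Origin: centre of its underside, on the board's top face, so a jar on it stands 3 mm higher.
- pad_d: one of four identical round cork pads, 64 mm in diameter and 3 mm thick, fixed in a row on the white board about 90 mm apart; which letter is where in the row changes. Origin: centre of its underside, on the board's top face, so a jar on it stands 3 mm higher.
- ledge: white melamine board fixed flat on the bench under the pads, 370 mm along its y axis (the row), 100 mm along its x axis (pointing away from the robot), 12 mm thick. Origin: centre of its underside. It is turned a little about the vertical.
- lamp: loose white plastic work lamp: a boxy flood head 130 mm wide with a pale yellow front and a toggle switch on top, in a dark steel bracket 160 mm wide on a white foot 110 mm square, about 185 mm tall in all, 0.8 kg; stands on the bench beyond one end of the row of pads (either end; a white mug of drywall screws, 90 mm tall, stands beyond the other). Origin: centre of its underside.

How it is judged (in metres and radians):
At the end, for the whole second after the job is handed in: Every jar stands upright (within about 6 degrees), at rest and released, within 12 mm of the centre of a cork pad and at pad height (within 6 mm), one to a pad, in order of height along the row with the shortest at the lamp's end ((horizontal distance between blue_jar and pad_a below 0.012 m or horizontal distance between blue_jar and pad_b below 0.012 m or horizontal distance between blue_jar and pad_c below 0.012 m or horizontal distance between blue_jar and pad_d below 0.012 m) and angle between each of blue_jar, red_jar, yellow_jar, green_jar's own z axis and vertical below 0.1 rad and height (world z) of blue_jar between 0.039 and 0.051 m and linear speed of each of jar_blue, jar_red, jar_yellow, jar_green below 0.02 m/s and angular speed of each of jar_blue, jar_red, jar_yellow, jar_green below 0.2 rad/s and (horizontal distance between red_jar and pad_a below 0.012 m or horizontal distance between red_jar and pad_b below 0.012 m or horizontal distance between red_jar and pad_c below 0.012 m or horizontal distance between red_jar and pad_d below 0.012 m) and height (world z) of red_jar between 0.049 and 0.061 m and (horizontal distance between yellow_jar and pad_a below 0.012 m or horizontal distance between yellow_jar and pad_b below 0.012 m or horizontal distance between yellow_jar and pad_c below 0.012 m or horizontal distance between yellow_jar and pad_d below 0.012 m) and height (world z) of yellow_jar between 0.059 and 0.071 m and (horizontal distance between green_jar and pad_a below 0.012 m or horizontal distance between green_jar and pad_b below 0.012 m or horizontal distance between green_jar and pad_c below 0.012 m or horizontal distance between green_jar and pad_d below 0.012 m) and height (world z) of green_jar between 0.069 and 0.081 m and ((world y of lamp above 0 m and y of blue_jar in the frame of ledge above 0.09 m and y of red_jar in the frame of ledge between 0 and 0.09 m and y of yellow_jar in the frame of ledge between -0.09 and 0 m and y of green_jar in the frame of ledge below -0.09 m) or (world y of lamp below 0 m and y of blue_jar in the frame of ledge below -0.09 m and y of red_jar in the frame of ledge between -0.09 and 0 m and y of yellow_jar in the frame of ledge between 0 and 0.09 m and y of green_jar in the frame of ledge above 0.09 m))); the robot touches nothing.
It fails at once if the lamp is shoved or knocked (more than 20 mm) (distance of lamp from where it was at the start of the episode above 0.02 m).
It fails at once if a jar is tipped over (leans more than 40 degrees) (angle between any of blue_jar, red_jar, yellow_jar, green_jar's own z axis and vertical above 0.7 rad).
It fails at once if a jar is dropped or slammed onto a pad (faster than 0.7 m/s just above it) ((linear speed of jar_blue above 0.7 m/s and (distance between blue_jar and pad_a below 0.06 m or distance between blue_jar and pad_b below 0.06 m or distance between blue_jar and pad_c below 0.06 m or distance between blue_jar and pad_d below 0.06 m)) or (linear speed of jar_red above 0.7 m/s and (distance between red_jar and pad_a below 0.07 m or distance between red_jar and pad_b below 0.07 m or distance between red_jar and pad_c below 0.07 m or distance between red_jar and pad_d below 0.07 m)) or (linear speed of jar_yellow above 0.7 m/s and (distance between yellow_jar and pad_a below 0.08 m or distance between yellow_jar and pad_b below 0.08 m or distance between yellow_jar and pad_c below 0.08 m or distance between yellow_jar and pad_d below 0.08 m)) or (linear speed of jar_green above 0.7 m/s and (distance between green_jar and pad_a below 0.09 m or distance between green_jar and pad_b below 0.09 m or distance between green_jar and pad_c below 0.09 m or distance between green_jar and pad_d below 0.09 m))).
It also fails if it takes over 112 s, if anything falls off the work surface, if the arm or the gripper's body presses on something with over 40 N, if the wrist force passes 120 N, or if a joint passes its speed limit or range.

## Working session

There is one attempt and no reset: what is moved stays moved. The work goes in short steps, Python scripts to look and compute and a tool call to move; the robot and the scene stay as the last step left them, time stands still between calls to the robot, and variables do not carry over. Pictures are saved under pics/ and viewed, at most 14 in all, crops included, and the job is handed in when it is done.

Besides the shell and the picture viewer there is one more tool, called after ">>>" in YAML: its name, and indented under it one key for each argument. servo_tool: Moves the arm, as the interface text tells. Its arguments: {"type":"object","properties":{"motion":{"type":"array","items":{"type":"array","items":{"type":"number"}}},"force":{"type":"number"}},"required":["motion"]}

```bash
mkdir -p pics
cat > h.py <<'E'
import numpy as np, cv2
from plant import sensors, grab_frame, camera_model, bot, spot_in, place_of
def ray(cam,px):
    m=camera_model(cam);K=np.array(m["intrinsics"],float);D=np.array(m["D"],float)
    p=cv2.undistortPoints(np.array([[px]],float),K,D)[0,0]
    return np.array(m["origin"],float),np.array(m["attitude"],float)@np.array([p[0],p[1],1])
def at_z(cam,px,z):
    o,d=ray(cam,px); return o+d*(z-o[2])/d[2]
def proj(cam,P):
    m=camera_model(cam);K=np.array(m["intrinsics"],float);D=np.array(m["D"],float)
    R=np.array(m["attitude"],float);o=np.array(m["origin"],float)
    rv=cv2.Rodrigues(R.T)[0]
    return cv2.projectPoints(np.array(P,float).reshape(-1,1,3),rv,-R.T@o,K,D)[0][:,0]
def save(cam,n):
    f=grab_frame(cam);cv2.imwrite(f"pics/{n}.png",f[:,:,::-1]);return f
E
python3 - <<'E'
from h import *
for c in("top","side"):
    save(c,c+"0")
    m=camera_model(c);print(c,np.round(m["origin"]),np.round(m["attitude"],2).tolist())
H=dict(blue_jar=30,red_jar=40,yellow_jar=50,green_jar=60,pad_a=12,ledge=0,lamp=0)
for c in("top","side"):
  for q,z in H.items():
    for r in place_of(q,c)[:5]:
        print(c,q,np.round(r["at"],1),round(r["confidence"],2),np.round(at_z(c,r["at"],z),1)[:2])
s=sensors.get_state();print(s["time_s"],s["ee_pos"],np.round(s["eef_rot"],3).tolist(),s["finger_gap"],s["force"])
E
```

```text
top [356.   1. 942.] [[-0.06, -0.98, 0.21], [-1.0, 0.06, -0.01], [-0.0, -0.21, -0.98]]
side [-187. -672.  912.] [[0.66, -0.48, 0.58], [-0.75, -0.43, 0.5], [0.01, -0.76, -0.65]]
top blue_jar [216.3 255.4] 0.89 [427.5 252.5]
top red_jar [425.5 233.4] 0.98 [ 447.5 -256.8]
top yellow_jar [356.  239.7] 0.74 [442.  -86.7]
top green_jar [285.2 235. ] 0.84 [462.7  80.9]
top pad_a [260.6 178.1] 0.92 [619.8 142.3]
top pad_a [332.6 180. ] 0.92 [602.8 -43. ]
top pad_a [369.8 180.1] 0.83 [ 596.4 -138.6]
top pad_a [300.2 180.3] 0.81 [607.4  40.5]
top ledge [319.  179.7] 0.8 [609.1  -8.1]
top lamp [457.1 183.3] 0.75 [ 576.4 -366. ]
side blue_jar [220.4 206.4] 0.63 [414.5 242. ]
side red_jar [360.4 284.8] 0.73 [ 442.5 -248. ]
side red_jar [270.4 212.8] 0.64 [483.8 104.1]
side yellow_jar [309.2 249.7] 0.69 [441.3 -82.9]
side green_jar [271.2 210.5] 0.67 [476.7  91.7]
side pad_a [318.6 208.3] 0.73 [613.6  38.1]
side pad_a [365.4 239.2] 0.66 [ 600.7 -144.3]
side pad_a [339.6 223.2] 0.6 [604.2 -49.8]
side pad_a [294.  195.5] 0.52 [609.  133.7]
side ledge [328.4 220.4] 0.97 [602.6  -9.6]
side lamp [425.2 287.4] 0.88 [ 571.9 -356.2]
0.8 [246.98521169 491.40100667 231.30092783] [[0.893, -0.449, -0.0], [-0.449, -0.893, 0.0], [-0.0, -0.0, -1.0]] 85.14452602436455 [ 0.18215187  0.26903934 -0.58995539]
```

View pics/top0.png

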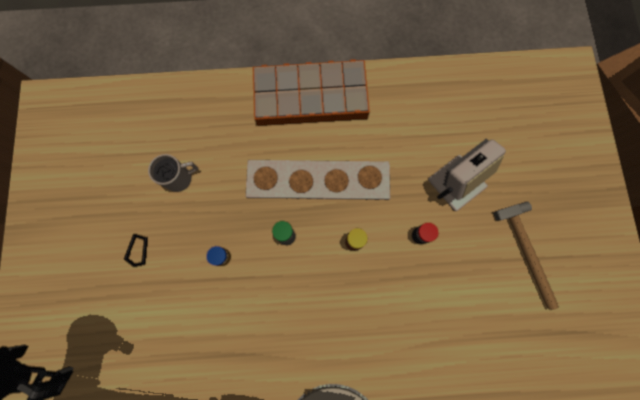

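View pics/side0.png

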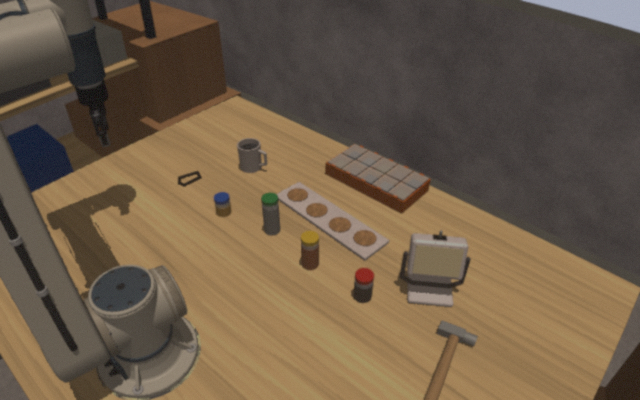

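The top view shows the pads at about (266,178), (301,181), (337,180) and (370,177). The lids are blue (217,256), green (283,232), yellow (357,239) and red (428,233). The lamp is at (470,175), on the −y side, so blue goes to the pad at y≈-140. I'll refine these by colour segmentation in both views.

```bash
cat >> h.py <<'E'
HT=dict(blue=60,red=80,yellow=100,green=120)
HUE=dict(blue=(100,130),red=(172,8),yellow=(22,34),green=(45,85))
def lid(cam,f,col,base,win=22,z0=0):
    """model-fit: centroid of coloured lid pixels vs centroid of projected lid"""
    hsv=cv2.cvtColor(f,cv2.COLOR_RGB2HSV).astype(int);h=hsv[...,0];lo,hi=HUE[col]
    m=((h>=lo)&(h<=hi)) if lo<hi else ((h>=lo)|(h<=hi))
    m&=(hsv[...,1]>(170 if col=="yellow" else 110))&(hsv[...,2]>40)
    H=HT[col];xy=np.array(base[:2],float)
    c0=np.round(proj(cam,[[*xy,z0+H]])[0]).astype(int)
    w=np.zeros_like(m);w[max(0,c0[1]-win):c0[1]+win,max(0,c0[0]-win):c0[0]+win]=1
    n,lab,st,ce=cv2.connectedComponentsWithStats((m&w).astype(np.uint8))
    if n<2:return None
    k=1+np.argmax(st[1:,4]);obs=ce[k]
    a=np.linspace(0,2*np.pi,40)
    for _ in range(4):
        P=[[xy[0]+23*np.cos(t),xy[1]+23*np.sin(t),z0+z] for t in a for z in(H-14,H)]
        hull=cv2.convexHull(proj(cam,P).astype(np.float32));M=cv2.moments(hull)
        pc=np.array([M["m10"],M["m01"]])/M["m00"]
        xy+=at_z(cam,proj(cam,[[*xy,z0+H-7]])[0]+obs-pc,z0+H-7)[:2]-xy
    return xy,st[k,4],M["m00"]
E
python3 - <<'E'
from h import *
B=dict(blue=(427,250),red=(445,-253),yellow=(442,-85),green=(465,84))
F={c:grab_frame(c) for c in("top","side")}
for k,b in B.items():
    for c in F:
        r=lid(c,F[c],k,b);print(k,c,None if r is None else (np.round(r[0],1),r[1],round(r[2])))
for c in F:
    f=F[c];hsv=cv2.cvtColor(f,cv2.COLOR_RGB2HSV)
    for y in(137,45,-47,-140):
        x=606+0.05*y
        c0=np.round(proj(c,[[x,y,15]])[0]).astype(int);w=26
        sub=hsv[c0[1]-w:c0[1]+w,c0[0]-w:c0[0]+w]
        a=np.linspace(0,6.28,40);R=cv2.convexHull(proj(c,[[x+44*np.cos(t),y+44*np.sin(t),15] for t in a]).astype(np.float32))
        msk=np.zeros(f.shape[:2],np.uint8);cv2.fillConvexPoly(msk,R.astype(int),1)
        s=hsv[...,1].copy();v=s[msk>0];t=(np.percentile(v,10)+np.percentile(v,70))/2
        m=((s>t)&(msk>0)).astype(np.uint8);n,l,st,ce=cv2.connectedComponentsWithStats(m);k=1+np.argmax(st[1:,4])
        R2=cv2.contourArea(cv2.convexHull(proj(c,[[x+32*np.cos(q),y+32*np.sin(q),15] for q in a]).astype(np.float32)))
        print("pad",c,np.round(at_z(c,ce[k],15)[:2],1),st[k,4],round(R2),round(t))
E
```

```text
blue top (array([425.5, 245.9]), np.int32(265), 333)
blue side (array([427.1, 249.8]), np.int32(94), 184)
red top (array([ 447.1, -252.4]), np.int32(315), 340)
red side (array([ 446.1, -253.2]), np.int32(261), 303)
yellow top (array([441.2, -83.8]), np.int32(299), 337)
yellow side (array([445.3, -82.3]), np.int32(67), 258)
green top (array([466.1,  83. ]), np.int32(309), 352)
green side (array([468.1,  86. ]), np.int32(105), 215)
pad top [619.  130.2] 428 468 98
pad top [604.7  39. ] 429 468 98
pad top [601.  -51.7] 426 468 98
pad top [ 604.4 -137.9] 426 469 96
pad side [617.1 127.6] 199 216 88
pad side [602.7  37. ] 227 240 87
pad side [598.2 -54.2] 255 266 87
pad side [ 602.  -140.1] 278 297 86
```

>>> servo_tool:
  motion:
    - [1,0,0,0,0.138]
    - [1,0,0,0,0.138]
    - [1,0,0,0,0.138]
    - [1,0,0,0,0.138]
    - [1,0,0,0,0.138]
    - [1,0,0,0,0.138]
    - [1,0,0,0,0.138]
    - [1,0,0,0,0.138]
    - [1,0,0,0,0]
  force: 40

```text
time_s: 1.8
ee_pos: [247.0, 491.4, 231.3]
eef_rot: [[-0.0, -1.0, -0.0], [-1.0, 0.0, -0.0], [0.0, 0.0, -1.0]]
force: [-0.6, 1.1, -0.8]
finger_gap: 85.7
grasp_force: 0.0
```

Run:
```python
from h import *
s=sensors.get_state();print(s["time_s"],np.round(s["ee_pos"],1),np.round(s["eef_rot"],3).tolist(),np.round(s["joints"],2))
for px,z in(((440,195),150),((432,183),100),((502,150),185),((487,143),185),((457,206),0),((487,186),0)):print(px,z,np.round(at_z("top",px,z)))
f=cv2.imread("pics/top0.png")[130:250,400:540];cv2.imwrite("pics/lamp.png",cv2.resize(f,None,fx=5,fy=5,interpolation=2))
```

```text
1.8 [247.  491.4 231.3] [[-0.0, -1.0, -0.0], [-1.0, 0.0, -0.0], [0.0, 0.0, -1.0]] [ 1.39  0.26  0.11  0.   -1.42 -1.39]
(440, 195) 150 [ 518. -267.  150.]
(432, 183) 100 [ 557. -269.  100.]
(502, 150) 185 [ 600. -399.  185.]
(487, 143) 185 [ 617. -370.  185.]
(457, 206) 0 [ 517. -357.    0.]
(487, 186) 0 [ 564. -442.    0.]
```

View pics/lamp.png

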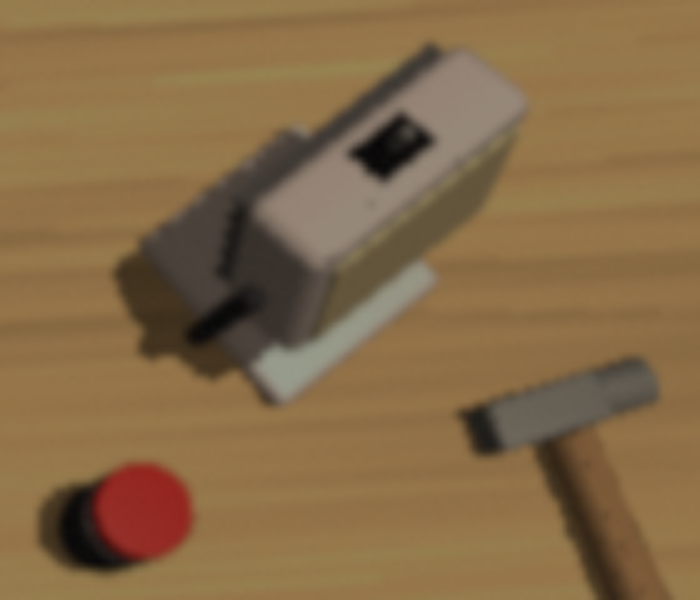

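>>> servo_tool:
  motion:
    - [1,0.0407,-0.022,0,0]
    - [1,0.0407,-0.022,0,0]
    - [1,0.0407,-0.022,0,0]
    - [1,0.0407,-0.022,0,0]
    - [1,0.0407,-0.022,0,0]
    - [1,0.0407,-0.022,0,0]
    - [1,0.0407,-0.022,0,0]
    - [1,0.0407,-0.022,0,0]
    - [1,0.0407,-0.022,0,0]
    - [1,0.0407,-0.022,0,0]
    - [1,0,0,0,0]
    - [1,0,0,0,0]

```text
time_s: 3.0
ee_pos: [467.7, 83.6, 231.2]
eef_rot: [[0.001, -1.0, -0.0], [-1.0, -0.001, 0.0], [-0.0, 0.0, -1.0]]
force: [-0.7, 0.0, 0.2]
finger_gap: 85.4
grasp_force: 0.0
```

Run:
```python
from h import *
save("side","side1")
```

```text
(no output)
```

View pics/side1.png

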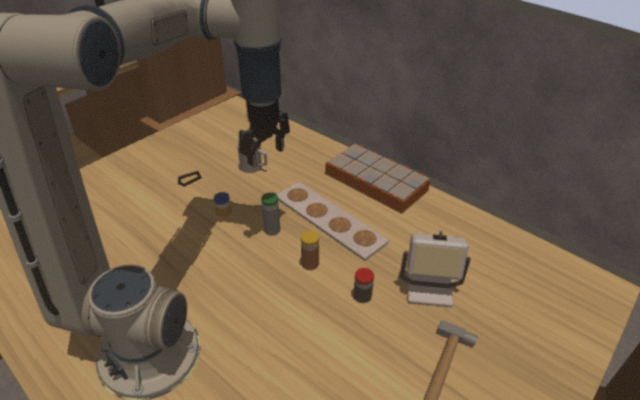

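The gripper is centred above the green jar, whose lid is at (270,200). Next I descend and grip.

>>> servo_tool:
  motion:
    - [1,0,0,0.03,0]
    - [1,0,0,0.03,0]
    - [1,0,0,0.03,0]
    - [1,0,0,0.03,0]
    - [1,0,0,0.02,0]
    - [1,0,0,0.012,0]
    - [1,0,0,0,0]

```text
time_s: 3.75
ee_pos: [465.8, 85.4, 77.8]
eef_rot: [[0.005, -1.0, -0.003], [-1.0, -0.005, -0.001], [0.001, 0.003, -1.0]]
force: [0.1, 0.6, 0.9]
finger_gap: 85.9
grasp_force: 0.0
```

>>> servo_tool:
  motion:
    - [-0.2,0,0,0,0]
    - [-0.2,0,0,0,0]
    - [-0.2,0,0,0,0]
    - [-0.2,0,0,0,0]
    - [-0.2,0,0,0,0]
    - [-0.2,0,0,0,0]
    - [-0.2,0,0,0,0]
    - [-0.2,0,0,0,0]
  force: 40

```text
time_s: 4.55
ee_pos: [467.8, 85.0, 80.4]
eef_rot: [[0.001, -1.0, 0.001], [-1.0, -0.001, 0.001], [-0.001, -0.001, -1.0]]
force: [-2.8, 0.8, 5.6]
finger_gap: 45.3
grasp_force: 40.4
```

>>> servo_tool:
  motion:
    - [-0.2,0,0,-0.01,0]
    - [-0.2,0,0,-0.02,0]
    - [-0.2,0,0,-0.02,0]
    - [-0.2,0,0,0,0]
    - [-0.2,-0.0088,-0.03,0,0]
    - [-0.2,-0.0088,-0.03,0,0]
    - [-0.2,-0.0088,-0.03,0,0]
    - [-0.2,-0.0088,-0.03,0,0]
    - [-0.2,-0.0088,-0.03,0,0]
    - [-0.2,0,0,0,0]
    - [-0.2,0,0,0,0]
    - [-0.2,0,0,0,0]

```text
time_s: 5.75
ee_pos: [616.3, 128.5, 128.4]
eef_rot: [[0.001, -1.0, -0.002], [-1.0, -0.001, -0.0], [0.0, 0.002, -1.0]]
force: [-0.6, -0.9, -3.3]
finger_gap: 44.9
grasp_force: 42.9
```

Run:
```python
from h import *
s=sensors.get_state();print(np.round(s["ee_pos"],1),s["finger_gap"],np.round(s["force"],1))
z0=s["ee_pos"][2]-80.4
for c in("side","top"):
    f=save(c,c+"2")
    r=lid(c,f,"green",s["ee_pos"],z0=z0);print(c,r)
f=cv2.imread("pics/side2.png")[100:300,180:440];cv2.imwrite("pics/side2c.png",cv2.resize(f,None,fx=3,fy=3))
```

```text
[616.3 128.5 128.4] 44.89378324079314 [-0.6 -0.9 -3.3]
side (array([625.83819678, 126.70283967]), np.int32(8), 179.6474042693153)
top (array([614.41994381, 110.76217195]), np.int32(42), 376.01297671871725)
```

View pics/side2c.png

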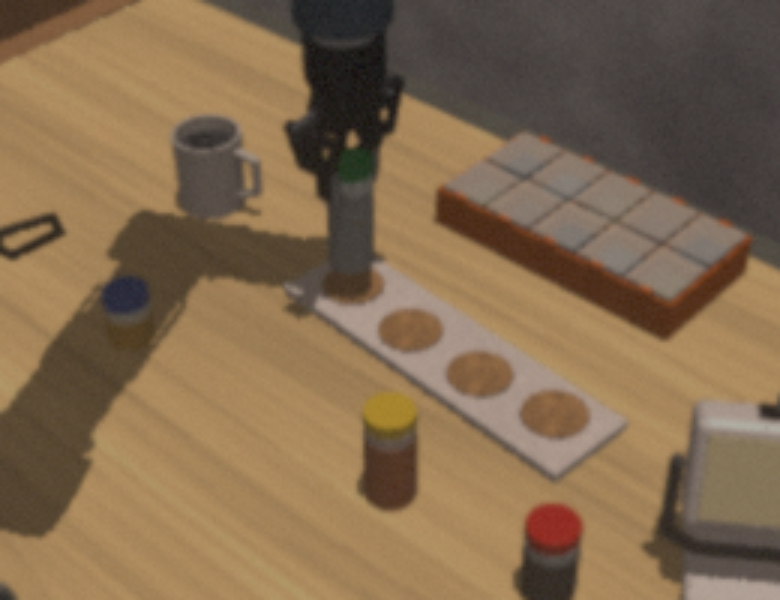

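The jar hangs upright over the end pad at crop (352,220). I correct x slightly and lower it gently.

>>> servo_tool:
  motion:
    - [-0.2,0,-0.001,0.008,0]
    - [-0.2,0,0,0.008,0]
    - [-0.2,0,0,0.006,0]
    - [-0.2,0,0,0.004,0]
    - [-0.2,0,0,0.003,0]
    - [-0.2,0,0,0.002,0]
    - [-0.2,0,0,0.002,0]
    - [-0.2,0,0,0,0]
    - [-0.2,0,0,0,0]

```text
time_s: 6.75
ee_pos: [618.5, 128.8, 96.5]
eef_rot: [[0.001, -1.0, 0.0], [-1.0, -0.001, 0.0], [-0.0, -0.0, -1.0]]
force: [-0.3, -0.5, -3.3]
finger_gap: 45.2
grasp_force: 42.9
```

Not yet in contact, about 1 mm to go.

>>> servo_tool:
  motion:
    - [-0.2,0,0,0.001,0]
    - [-0.2,0,0,0.001,0]
    - [-0.2,0,0,0,0]
    - [-0.2,0,0,0,0]

```text
time_s: 7.15
ee_pos: [618.7, 128.8, 95.5]
eef_rot: [[0.001, -1.0, 0.001], [-1.0, -0.001, 0.0], [-0.0, -0.001, -1.0]]
force: [-3.0, 0.1, 6.1]
finger_gap: 45.0
grasp_force: 43.7
```

>>> servo_tool:
  motion:
    - [0.2,0,0,0,0]
    - [0.6,0,0,0,0]
    - [0.8,0,0,0,0]
    - [0.8,0,0,0,0]
    - [0.8,0,0,-0.005,0]
    - [0.8,0,0,-0.02,0]
    - [0.8,0,0,-0.03,0]
    - [0.8,0,0,-0.035,0]
    - [0.8,0,0,-0.04,0]
    - [0.8,0,0,0,0]

```text
time_s: 8.15
ee_pos: [621.3, 128.9, 231.7]
eef_rot: [[0.001, -1.0, 0.012], [-1.0, -0.001, 0.003], [-0.003, -0.012, -1.0]]
force: [-0.4, -0.6, 0.4]
finger_gap: 76.4
grasp_force: 0.0
```

>>> servo_tool:
  motion:
    - [0.8,0.035,0.0293,0,0]
    - [0.8,0.0353,0.0293,0,0]
    - [0.8,0.0353,0.0293,0,0]
    - [0.8,0.0353,0.0293,0,0]
    - [0.8,0.0353,0.0293,0,0]
    - [0.8,0.0353,0.0293,0,0]
    - [0.8,0,0,0,0]
    - [0.8,0,0,0,0]

```text
time_s: 8.95
ee_pos: [442.5, -83.5, 225.0]
eef_rot: [[-0.001, -1.0, 0.002], [-1.0, 0.001, 0.0], [-0.0, -0.002, -1.0]]
force: [1.2, -0.6, 1.1]
finger_gap: 77.2
grasp_force: 0.0
```

Run:
```python
from h import *
s=sensors.get_state();print(np.round(s["ee_pos"],1),s["finger_gap"])
for c in("top","side"):
    f=save(c,c+"3")
    print(c,lid(c,f,"green",(618,129),z0=15),lid(c,f,"blue",(427,248)),lid(c,f,"red",(447,-253)))
a=cv2.imread("pics/side3.png")[100:300,200:440];cv2.imwrite("pics/s3c.png",cv2.resize(a,None,fx=3,fy=3))
```

```text
[442.5 -83.5 225. ] 77.24467180540728
top (array([627.64536077, 128.4606915 ]), np.int32(132), 346.7632467355579) None (array([ 445.13026977, -254.50326111]), np.int32(269), 340.4970679546241)
side (array([614.79836407, 146.89225421]), np.int32(7), 175.27779660746455) (array([427.06252022, 249.3713594 ]), np.int32(96), 184.47100829600822) (array([ 446.09956539, -253.12797554]), np.int32(264), 302.77629512920976)
```

View pics/s3c.png

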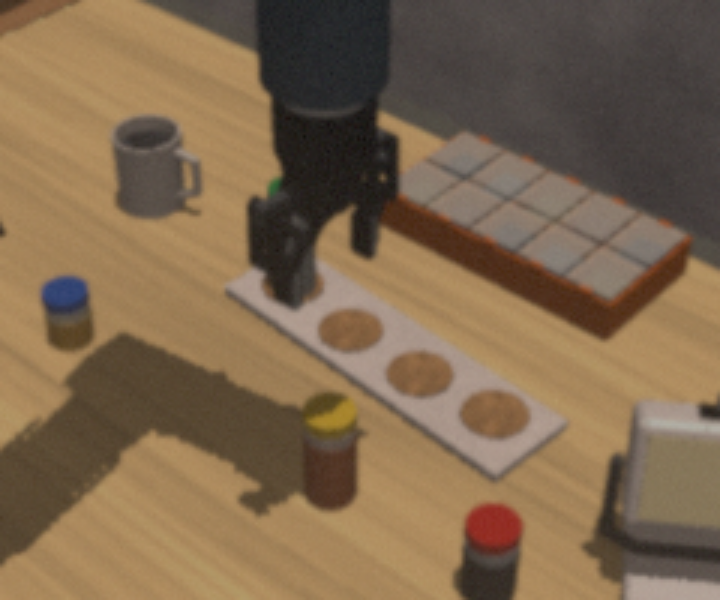

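The green jar stands on the end pad, half hidden behind the gripper, which is centred over yellow at crop (330,415). Grip yellow at TCP z 59.

>>> servo_tool:
  motion:
    - [1,0,0,0.03,0]
    - [1,0,0,0.035,0]
    - [1,0,0,0.035,0]
    - [1,0,0,0.03,0]
    - [1,0,0,0.02,0]
    - [1,0,0,0.01,0]
    - [1,0,0,0.005,0]
    - [1,0,0,0,0]

```text
time_s: 9.85
ee_pos: [443.3, -82.6, 59.3]
eef_rot: [[0.002, -1.0, -0.0], [-1.0, -0.002, -0.0], [0.0, 0.0, -1.0]]
force: [-0.4, 0.6, 0.7]
finger_gap: 85.3
grasp_force: 0.0
```

>>> servo_tool:
  motion:
    - [-0.2,0,0,0,0]
    - [-0.2,0,0,0,0]
    - [-0.2,0,0,0,0]
    - [-0.2,0,0,0,0]
    - [-0.2,0,0,0,0]
    - [-0.2,0,0,0,0]
    - [-0.2,0,0,0,0]
    - [-0.2,0,0,0,0]

```text
time_s: 10.65
ee_pos: [443.0, -83.0, 60.1]
eef_rot: [[0.001, -1.0, 0.001], [-1.0, -0.001, -0.0], [0.0, -0.001, -1.0]]
force: [-3.0, 1.5, 4.9]
finger_gap: 45.1
grasp_force: 40.0
```

>>> servo_tool:
  motion:
    - [-0.2,0,0,-0.01,0]
    - [-0.2,0,0,-0.02,0]
    - [-0.2,0,0,-0.02,0]
    - [-0.2,0,0,0,0]
    - [-0.2,-0.0202,-0.0268,0,0]
    - [-0.2,-0.0202,-0.0268,0,0]
    - [-0.2,-0.0202,-0.0268,0,0]
    - [-0.2,-0.0202,-0.0268,0,0]
    - [-0.2,-0.0202,-0.0268,0,0]
    - [-0.2,-0.0202,-0.0268,0,0]
    - [-0.2,0,0,0,0]
    - [-0.2,0,0,0,0]

```text
time_s: 11.85
ee_pos: [603.0, 38.9, 107.6]
eef_rot: [[0.001, -1.0, -0.003], [-1.0, -0.001, -0.0], [0.0, 0.003, -1.0]]
force: [-0.5, 0.1, -2.8]
finger_gap: 45.4
grasp_force: 41.7
```

>>> servo_tool:
  motion:
    - [-0.2,0,0,0.008,0]
    - [-0.2,0,0,0.008,0]
    - [-0.2,0,0,0.006,0]
    - [-0.2,0,0,0.004,0]
    - [-0.2,0,0,0.003,0]
    - [-0.2,0,0,0.002,0]
    - [-0.2,0,0,0.001,0]
    - [-0.2,0,0,0,0]
    - [-0.2,0,0,0,0]

```text
time_s: 12.75
ee_pos: [603.6, 38.5, 77.5]
eef_rot: [[0.001, -1.0, 0.0], [-1.0, -0.001, 0.0], [-0.0, -0.0, -1.0]]
force: [-1.0, -0.4, -2.0]
finger_gap: 45.2
grasp_force: 41.7
```

>>> servo_tool:
  motion:
    - [-0.2,0,0,0.001,0]
    - [-0.2,0,0,0.001,0]
    - [-0.2,0,0,0.001,0]
    - [-0.2,0,0,0,0]
    - [-0.2,0,0,0,0]

```text
time_s: 13.25
ee_pos: [603.6, 38.4, 75.2]
eef_rot: [[0.001, -1.0, 0.001], [-1.0, -0.001, -0.0], [0.0, -0.001, -1.0]]
force: [-2.5, 0.6, 5.2]
finger_gap: 45.1
grasp_force: 42.4
```

>>> servo_tool:
  motion:
    - [0.2,0,0,0,0]
    - [0.6,0,0,0,0]
    - [0.8,0,0,0,0]
    - [0.8,0,0,0,0]
    - [0.8,0,0,-0.005,0]
    - [0.8,0,0,-0.02,0]
    - [0.8,0,0,-0.03,0]
    - [0.8,0,0,-0.04,0]
    - [0.8,0,0,-0.04,0]
    - [0.8,0,0,0,0]

```text
time_s: 14.25
ee_pos: [606.6, 38.4, 216.7]
eef_rot: [[0.001, -1.0, 0.013], [-1.0, -0.001, 0.001], [-0.001, -0.013, -1.0]]
force: [0.5, -0.3, 0.1]
finger_gap: 76.9
grasp_force: 0.0
```

>>> servo_tool:
  motion:
    - [0.8,-0.035,0.0294,0,0]
    - [0.8,-0.035,0.0294,0,0]
    - [0.8,-0.035,0.0294,0,0]
    - [0.8,-0.035,0.0294,0,0]
    - [0.8,-0.035,0.0294,0,0]
    - [0.8,-0.035,0.0294,0,0]
    - [0.8,0,0,0,0]
    - [0.8,0,0,0,0]

```text
time_s: 15.05
ee_pos: [426.3, 249.1, 209.7]
eef_rot: [[0.004, -1.0, 0.001], [-1.0, -0.004, 0.0], [-0.0, -0.001, -1.0]]
force: [-0.2, 0.6, -0.5]
finger_gap: 76.6
grasp_force: 0.0
```

Run:
```python
from h import *
s=sensors.get_state();print(np.round(s["ee_pos"],1),s["finger_gap"])
for c in("top","side"):
    f=save(c,c+"4")
    print(c,lid(c,f,"green",(618,129),z0=15),lid(c,f,"yellow",(603,38),z0=15),lid(c,f,"blue",(427,248)))
a=cv2.imread("pics/top4.png")[130:290,180:440];cv2.imwrite("pics/t4c.png",cv2.resize(a,None,fx=3,fy=3))
```

```text
[426.3 249.1 209.7] 76.62067603451771
top (array([617.57605042, 126.57448312]), np.int32(272), 347.8759546027286) (array([600.84284088,  36.56429492]), np.int32(260), 328.96171542815864) (array([425.26392197, 246.20237698]), np.int32(270), 332.6148392157629)
side (array([619.90420666, 129.84654985]), np.int32(97), 177.10852649970911) (array([603.55303469,  37.30887302]), np.int32(72), 194.0932557922788) (array([425.47667506, 244.51862969]), np.int32(76), 185.6147917630151)
```

View pics/t4c.png

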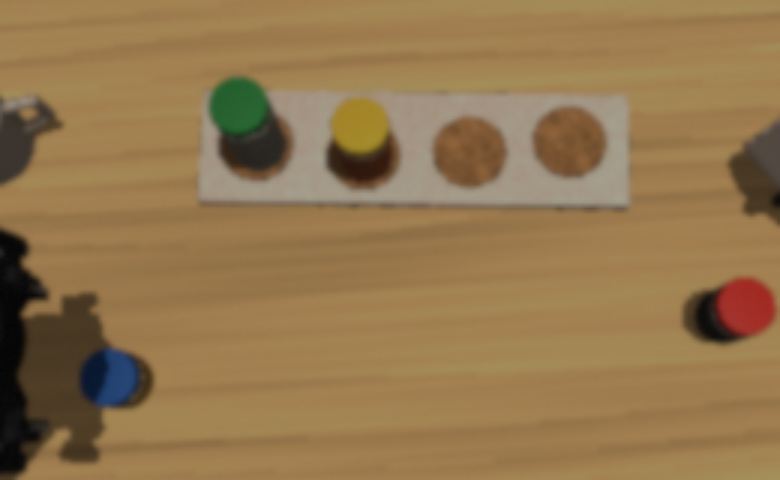

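Green and yellow stand within their pads at crop (255,145) and (362,150). Blue measures about (426,247), and I descend on it.

>>> servo_tool:
  motion:
    - [1,0.002,0,0.035,0]
    - [1,0,0,0.035,0]
    - [1,0,0,0.035,0]
    - [1,0,0,0.035,0]
    - [1,0,0,0.025,0]
    - [1,0,0,0.015,0]
    - [1,0,0,0.008,0]
    - [1,0,0,0.001,0]
    - [1,0,0,0,0]

```text
time_s: 16.05
ee_pos: [427.6, 246.2, 20.9]
eef_rot: [[0.0, -1.0, 0.001], [-1.0, -0.0, 0.001], [-0.001, -0.001, -1.0]]
force: [0.4, 0.5, 1.2]
finger_gap: 85.8
grasp_force: 0.0
```

>>> servo_tool:
  motion:
    - [-0.2,0,0,0,0]
    - [-0.2,0,0,0,0]
    - [-0.2,0,0,0,0]
    - [-0.2,0,0,0,0]
    - [-0.2,0,0,0,0]
    - [-0.2,0,0,0,0]
    - [-0.2,0,0,0,0]
    - [-0.2,0,0,0,0]

```text
time_s: 16.85
ee_pos: [427.1, 246.6, 21.1]
eef_rot: [[0.001, -1.0, 0.001], [-1.0, -0.001, 0.001], [-0.001, -0.001, -1.0]]
force: [-1.9, 0.3, 5.5]
finger_gap: 45.0
grasp_force: 41.0
```

>>> servo_tool:
  motion:
    - [-0.2,0,0,-0.01,0]
    - [-0.2,0,0,-0.02,0]
    - [-0.2,0,0,-0.02,0]
    - [-0.2,0.0428,0,0,0]
    - [-0.2,0.0428,0,0,0]
    - [-0.2,0.0428,0,0,0]
    - [-0.2,0.0428,0,0,0]
    - [-0.2,0.0428,0,0,0]
    - [-0.2,0.0428,0,0,0]
    - [-0.2,0.0428,0,0,0]
    - [-0.2,0.0428,0,0,0]
    - [-0.2,0.0428,0,0,0]

```text
time_s: 18.05
ee_pos: [426.8, -140.6, 70.7]
eef_rot: [[0.001, -1.0, 0.0], [-1.0, -0.001, 0.0], [-0.0, -0.0, -1.0]]
force: [1.2, -0.1, -1.7]
finger_gap: 45.1
grasp_force: 41.3
```

>>> servo_tool:
  motion:
    - [-0.2,0,0,0,0]
    - [-0.2,0,-0.03,0,0]
    - [-0.2,0,-0.035,0,0]
    - [-0.2,0,-0.04,0,0]
    - [-0.2,0,-0.04,0,0]
    - [-0.2,0,-0.031,0,0]
    - [-0.2,0,0,0,0]
    - [-0.2,0,0,0,0]
    - [-0.2,0,0,0,0]

```text
time_s: 18.95
ee_pos: [602.3, -138.4, 70.2]
eef_rot: [[0.001, -1.0, -0.001], [-1.0, -0.001, 0.0], [-0.0, 0.001, -1.0]]
force: [-0.8, 0.5, -1.5]
finger_gap: 45.1
grasp_force: 41.7
```

Run:
```python
from h import *
s=sensors.get_state();print(np.round(s["ee_pos"],1),s["finger_gap"],np.round(s["force"],1))
z0=s["ee_pos"][2]-21.1
for c in("top","side"):
    f=save(c,c+"5")
    print(c,lid(c,f,"blue",s["ee_pos"],z0=z0),lid(c,f,"red",(447,-253)))
a=cv2.imread("pics/side5.png")[120:300,240:480];cv2.imwrite("pics/s5c.png",cv2.resize(a,None,fx=3,fy=3))
```

```text
[ 602.3 -138.4   70.2] 45.122167792830446 [-0.8  0.5 -1.5]
top (array([ 599.53143206, -121.71014947]), np.int32(32), 326.84125861991197) (array([ 447.13052838, -252.31105541]), np.int32(315), 339.8272820808925)
side (array([ 616.16247676, -141.94267516]), np.int32(2), 226.1466107352171) (array([ 446.17597922, -253.28245623]), np.int32(262), 302.79544897330925)
```

View pics/s5c.png

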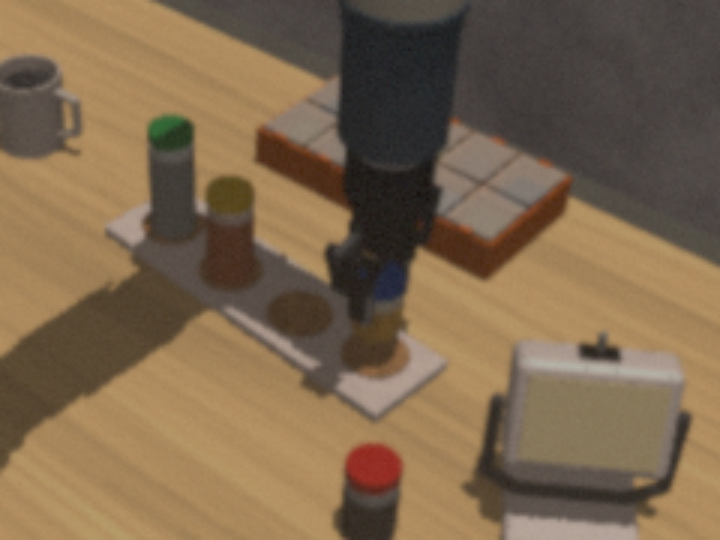

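The blue jar is held upright above the lamp-end pad at crop (378,340), and green and yellow stand well. Lowering.

>>> servo_tool:
  motion:
    - [-0.2,0,0,0.008,0]
    - [-0.2,0,0,0.008,0]
    - [-0.2,0,0,0.006,0]
    - [-0.2,0,0,0.004,0]
    - [-0.2,0,0,0.003,0]
    - [-0.2,0,0,0.002,0]
    - [-0.2,0,0,0.002,0]
    - [-0.2,0,0,0.001,0]
    - [-0.2,0,0,0.001,0]
    - [-0.2,0,0,0,0]
    - [-0.2,0,0,0,0]

```text
time_s: 20.15
ee_pos: [603.3, -138.8, 36.1]
eef_rot: [[0.001, -1.0, 0.001], [-1.0, -0.001, -0.0], [0.0, -0.001, -1.0]]
force: [-2.4, 0.4, 6.2]
finger_gap: 45.6
grasp_force: 42.1
```

>>> servo_tool:
  motion:
    - [0.2,0,0,0,0]
    - [0.6,0,0,0,0]
    - [0.8,0,0,0,0]
    - [0.8,0,0,0,0]
    - [0.8,0,0,-0.005,0]
    - [0.8,0,0,-0.025,0]
    - [0.8,0,0,-0.04,0]
    - [0.8,0,0,-0.04,0]
    - [0.8,0,0,-0.04,0]
    - [0.8,0,0,-0.04,0]
    - [0.8,0,0,0,0]

```text
time_s: 21.25
ee_pos: [606.0, -139.7, 232.9]
eef_rot: [[0.001, -1.0, 0.013], [-1.0, -0.001, -0.002], [0.003, -0.013, -1.0]]
force: [0.4, -0.1, 0.1]
finger_gap: 77.2
grasp_force: 0.0
```

>>> servo_tool:
  motion:
    - [0.5,0,0.035,0,0]
    - [0.5,0,0.04,0,0]
    - [0.5,0,0.04,0,0]
    - [0.5,0,0.0415,0,0]
    - [0.5,0.035,0,0,0]
    - [0.5,0.04,0,0,0]
    - [0.5,0.0393,0,0,0]
    - [0.5,0,0,0,0]
    - [0.5,0,0,0,0]

```text
time_s: 22.15
ee_pos: [446.6, -253.8, 225.1]
eef_rot: [[-0.001, -1.0, -0.0], [-1.0, 0.001, 0.0], [-0.0, 0.0, -1.0]]
force: [0.5, 0.5, 0.2]
finger_gap: 64.0
grasp_force: 0.0
```

Run:
```python
from h import *
s=sensors.get_state();print(np.round(s["ee_pos"],1),s["finger_gap"])
for c in("top","side"):
    f=save(c,c+"6")
    print(c,lid(c,f,"blue",(603,-139),z0=15),lid(c,f,"red",(447,-253)))
a=cv2.imread("pics/side6.png")[120:320,240:480];cv2.imwrite("pics/s6c.png",cv2.resize(a,None,fx=3,fy=3))
```

```text
[ 446.6 -253.8  225.1] 64.0260240487857
top None None
side (array([ 608.28243091, -143.78737669]), np.int32(73), 223.15506706619635) (array([ 445.03908666, -253.92047935]), np.int32(250), 303.4266139832325)
```

View pics/s6c.png

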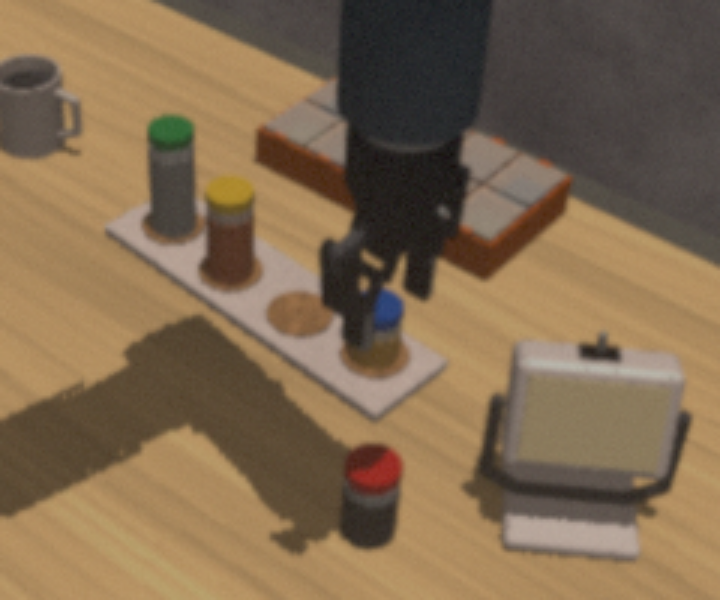

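Blue stands on its pad at crop (376,340). The gripper hangs over red at crop (370,490), clear of the lamp. Descending.

>>> servo_tool:
  motion:
    - [0.5,0,0,0.03,0]
    - [0.5,0,0,0.035,0]
    - [0.5,0,0,0.035,0]
    - [0.5,0,0,0.035,0]
    - [0.5,0,0,0.025,0]
    - [0.5,0,0,0.015,0]
    - [0.5,0,0,0.01,0]
    - [0.5,0,0,0,0]
    - [0.5,0,0,0,0]

```text
time_s: 23.15
ee_pos: [447.6, -253.0, 41.1]
eef_rot: [[0.002, -1.0, 0.001], [-1.0, -0.002, -0.001], [0.001, -0.001, -1.0]]
force: [0.6, -0.1, 0.8]
finger_gap: 63.8
grasp_force: 0.0
```

>>> servo_tool:
  motion:
    - [-0.2,0,0,0,0]
    - [-0.2,0,0,0,0]
    - [-0.2,0,0,0,0]
    - [-0.2,0,0,0,0]
    - [-0.2,0,0,0,0]
    - [-0.2,0,0,0,0]
    - [-0.2,0,0,0,0]
    - [-0.2,0,0,0,0]

```text
time_s: 23.95
ee_pos: [447.6, -253.4, 41.5]
eef_rot: [[0.001, -1.0, 0.002], [-1.0, -0.001, -0.001], [0.001, -0.002, -1.0]]
force: [-1.3, 1.1, 6.4]
finger_gap: 45.2
grasp_force: 40.7
```

>>> servo_tool:
  motion:
    - [-0.2,0,0,-0.01,0]
    - [-0.2,0,0,-0.02,0]
    - [-0.2,0,0,-0.02,0]
    - [-0.2,-0.03,0,0,0]
    - [-0.2,-0.035,0,0,0]
    - [-0.2,-0.035,0,0,0]
    - [-0.2,-0.035,0,0,0]
    - [-0.2,-0.035,0,0,0]
    - [-0.2,-0.03,0,0,0]
    - [-0.2,0,0,0,0]

```text
time_s: 24.95
ee_pos: [446.5, -50.5, 90.6]
eef_rot: [[0.004, -1.0, 0.0], [-1.0, -0.004, 0.001], [-0.001, -0.0, -1.0]]
force: [0.0, 0.9, -2.0]
finger_gap: 45.3
grasp_force: 41.6
```

>>> servo_tool:
  motion:
    - [-0.2,0,-0.03,0,0]
    - [-0.2,0,-0.031,0,0]
    - [-0.2,0,-0.031,0,0]
    - [-0.2,0,-0.03,0,0]
    - [-0.2,0,-0.03,0,0]
    - [-0.2,0,0,0,0]
    - [-0.2,0,0,0,0]
    - [-0.2,0,0,0,0]

```text
time_s: 25.75
ee_pos: [597.6, -53.4, 90.1]
eef_rot: [[0.0, -1.0, -0.001], [-1.0, -0.0, 0.0], [-0.0, 0.001, -1.0]]
force: [-0.5, -0.0, -2.5]
finger_gap: 45.2
grasp_force: 42.3
```

Run:
```python
from h import *
save("side","side7")
a=cv2.imread("pics/side7.png")[120:320,240:480];cv2.imwrite("pics/s7c.png",cv2.resize(a,None,fx=3,fy=3))
```

```text
(no output)
```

View pics/s7c.png

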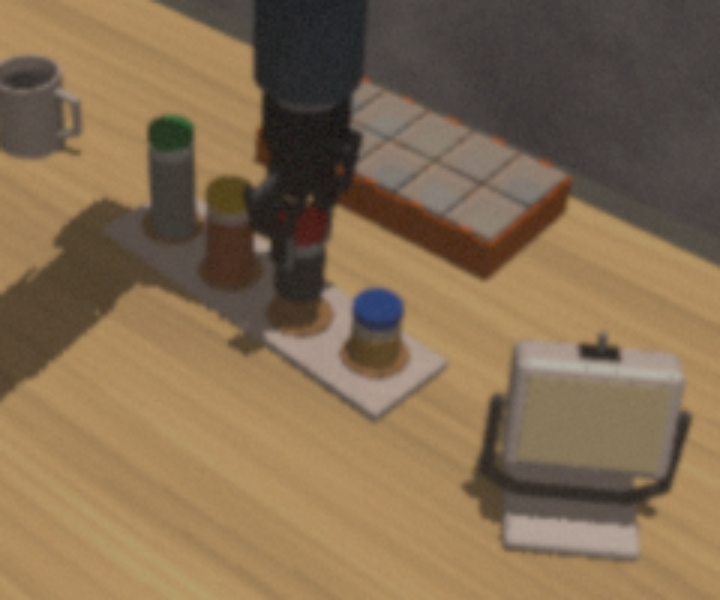

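Red is held upright over the remaining pad at crop (300,290), and the others stand well. Lowering.

>>> servo_tool:
  motion:
    - [-0.2,0,-0.001,0.008,0]
    - [-0.2,0,0,0.008,0]
    - [-0.2,0,0,0.006,0]
    - [-0.2,0,0,0.004,0]
    - [-0.2,0,0,0.003,0]
    - [-0.2,0,0,0.002,0]
    - [-0.2,0,0,0.002,0]
    - [-0.2,0,0,0.001,0]
    - [-0.2,0,0,0.001,0]
    - [-0.2,0,0,0,0]
    - [-0.2,0,0,0,0]

```text
time_s: 26.9
ee_pos: [599.7, -53.1, 56.6]
eef_rot: [[0.001, -1.0, 0.001], [-1.0, -0.001, -0.0], [0.0, -0.001, -1.0]]
force: [-3.5, 0.6, 5.0]
finger_gap: 45.1
grasp_force: 42.9
```

Contact. I release, rise and back off toward the base so both cameras see the row.

>>> servo_tool:
  motion:
    - [0.2,0,0,0,0]
    - [0.6,0,0,0,0]
    - [0.8,0,0,0,0]
    - [0.8,0,0,0,0]
    - [0.8,0,0,-0.005,0]
    - [0.8,0,0,-0.025,0]
    - [0.8,0,0,-0.04,0]
    - [0.8,0,0,-0.04,0]
    - [0.8,0,0,-0.04,0]
    - [0.8,0,0,0,0]

```text
time_s: 27.9
ee_pos: [602.7, -53.6, 212.8]
eef_rot: [[0.001, -1.0, 0.013], [-1.0, -0.001, -0.001], [0.001, -0.013, -1.0]]
force: [0.2, -0.6, 0.2]
finger_gap: 76.8
grasp_force: 0.0
```

>>> servo_tool:
  motion:
    - [0.8,-0.035,0.025,0,0]
    - [0.8,-0.035,0.025,0,0]
    - [0.8,-0.035,0.025,0,0]
    - [0.8,-0.035,0.025,0,0]
    - [0.8,-0.035,0.025,0,0]
    - [0.8,-0.035,0.025,0,0]
    - [0.8,-0.035,0.025,0,0]
    - [0.8,-0.035,0.025,0,0]
    - [0.8,-0.035,0,0,0]
    - [0.8,-0.035,0,0,0]
    - [0.8,0,0,0,0]
    - [0.8,0,0,0,0]

```text
time_s: 29.1
ee_pos: [399.1, 297.2, 205.1]
eef_rot: [[0.002, -1.0, -0.0], [-1.0, -0.002, -0.0], [0.0, 0.0, -1.0]]
force: [-0.3, -0.3, -0.6]
finger_gap: 77.1
grasp_force: 0.0
```

Run:
```python
from h import *
s=sensors.get_state();print(s["time_s"],np.round(s["ee_pos"],1))
B=dict(green=(618,129),yellow=(603.7,38),red=(599.6,-53),blue=(603,-139))
for c in("top","side"):
    f=save(c,c+"8")
    for k,b in B.items():
        r=lid(c,f,k,b,z0=15);print(c,k,None if r is None else (np.round(r[0],1),r[1],round(r[2])))
    print(place_of("lamp",c)[:1])
a=cv2.imread("pics/top8.png")[130:250,220:480];cv2.imwrite("pics/t8c.png",cv2.resize(a,None,fx=3,fy=3))
```

```text
29.1 [399.1 297.2 205.1]
top green (array([617.6, 126.6]), np.int32(272), 348)
top yellow (array([600.8,  36.6]), np.int32(260), 329)
top red (array([598.6, -52.5]), np.int32(310), 314)
top blue (array([ 603.1, -137.5]), np.int32(239), 303)
[{'at': [455.9, 183.8], 'confidence': 0.73}]
side green (array([619.7, 129.6]), np.int32(93), 177)
side yellow (array([601.8,  39. ]), np.int32(62), 194)
side red (array([598.8, -53.3]), np.int32(173), 210)
side blue (array([ 605., -137.]), np.int32(126), 223)
[{'at': [428.8, 288.1], 'confidence': 0.6}]
```

View pics/t8c.png

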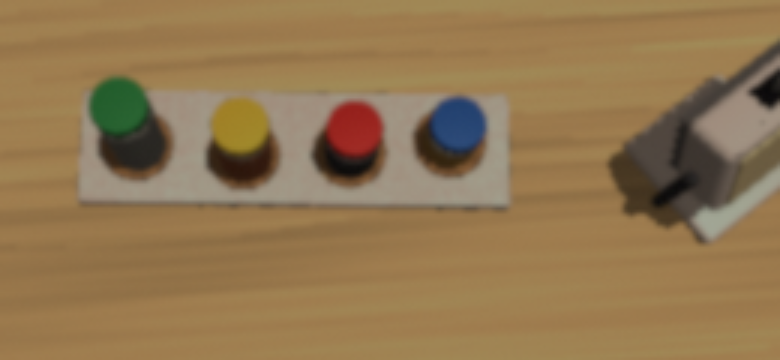

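From the lamp, the jars stand in the order blue (458,130), red (352,145), yellow (240,145), green (133,140). Each is within about 4 mm of its pad centre, and the lamp has not moved. Handing in.

```bash
python3 -c "
from h import *
print(bot.close_job())"
```

```text
the job is handed in; nothing more can be done
None
```

The job is handed in at about 29 s: blue, red, yellow and green stand upright in order from the lamp end, each measured within about 4 mm of its pad centre, and the lamp has not moved; no verdict came back.

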